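Check a locating pin in the go / no-go gauge

TASK

Check the knurled steel locating pin in the slot gauge: take it out of the round collar, let its shank down upright in front of the gauge's open end and push it along the gauge through the wide (go) gap, then on against the narrow (no-go) gap, which must stop it; keep a steady push of about 10 N on it there for about a second, and never load the gauge with more than 20 N, and keep the pin upright in the gauge. Then lift the pin out and stand it fully home in the hole of the square block, released, leaving everything else where it is.

Things in the scene. Friction and masses are not known exactly. Their poses are not given: they have to be found in the camera images.
- pin: The steel pin, 80 mm tall, about 150 g, standing upright. Shank 18 mm in diameter and 50 mm long, then a knurled round head 24 mm in diameter and 30 mm tall (z 50 to 80), to be held from above. Origin: centre of its lower end; z runs up the pin. It starts in the round collar with its lower end on the bench.
- gauge: The steel slot gauge, 175 x 76 mm, fixed, rigid. Origin: on the bench, middle of the go gap; x runs along it in the direction of pushing (open end, go gap, no-go gap), z up. Two rails (14 mm high, inner faces 44 mm apart, x -55 to 120 mm) leave the bench bare between them; the lower end of the pin may run just over the bench. All jaws reach to 42 mm above the bench; above them it is open.
- gauge_go (a point): The middle of the go gap, 25 mm above the bench, with the gauge's axes. The two go jaws (gauge x -8 to 8 mm, with 45 degree lead-ins from x -13 mm) leave a gap of 20 mm, centred on y = 0.
- gauge_bay (a point): A point on the gauge's centre line, 60 mm past the go gap, 25 mm above the bench. The no-go jaws (gap 14 mm, centred on y = 0) sit on a carriage clamped at a place that is not measured: their front face lies anywhere from gauge x 47 to 83 mm, so the pin's axis is stopped at x 41 to 78 mm. The force rises steeply there.
- stand: The round aluminium collar, 52 mm in diameter, 16 mm high, fixed, in which the pin starts; bore 21 mm, through to the bench. Origin: centre of its underside.
- block: The square aluminium block, 56 x 56 x 18 mm, fixed, with one upright hole 21 mm in diameter in its middle, through to the bench; fully home the pin stands in it with its lower end on the bench. Origin: centre of its underside.
- loupe: Bystander: black loupe, 40 mm in diameter and 40 mm high. Origin: centre of its underside.
- small_weight: Bystander: small knob weight, 28 mm in diameter, 40 mm high. Origin: centre of its underside.
- large_weight: Bystander: larger knob weight, 36 mm in diameter, 46 mm high. Origin: centre of its underside.
- tape: Bystander: roll of tape lying flat, 92 mm in diameter, 48 mm high. Origin: centre of its underside.
- keys: Bystander: block with hex keys, 36 x 60 x 82 mm. Origin: centre of its underside.
- dropper: Bystander: dropper bottle, 30 mm in diameter, 92 mm high. Origin: centre of its underside.
Things that resemble listed ones, but are neither listed nor needed, are in the scene too. What is shaped like the pin but orange is not meant.

How it is judged:
By the outcome, as a careful person would: the job done as asked, in the order asked, and still so for the second after the job is handed in, with the robot touching nothing.
It also fails if it takes over 61 s, if anything falls off the work surface, if the arm or the gripper's body presses on something with over 40 N, if the wrist force passes 120 N, or if a joint passes its speed limit or range.

ROBOT

A 6-joint arm with a two-finger parallel gripper is mounted at the origin on a cart in front of the work surface, level with it; the furniture and walls round the work are solid. World frame = base frame: x ahead of the robot, y to its left, z up, the work surface at z = 0. Lengths are in mm, angles in degrees, forces in N, time in s.
With the tool pointing down it reaches from about 350 to 850 mm from the base axis. Payload 8.1 kg.
Tool frame: the origin (TCP) lies between the finger pads; the fingertips stand 22 mm ahead of it and the grasp point (between the pads) lies 3 mm ahead of it; z points along the fingers, y is the line along which they close (so a half turn about z gives the same grasp; the last joint's range is limited). The gripper opens to 85 mm and grips with 20 to 120 N. Pads are 22 mm wide; open, the fingers measure 114 mm over their backs; the gripper's body (76 mm by 85 mm) begins 54 mm behind the grasp point. The pads swing forward as they close: fully open they stand 13 mm farther back than shut.
Start: joints at [-72.445, 7.471, 85.268, -0, 87.261, -4.893], TCP at [229.132, -554.531, 253.292] pointing down, gripper open.
Joint ranges: [-169.43, 169.43], [-51.17, 129.36], [1.28, 143.12], [-76.62, 256.62], [0, 156.53], [-152.29, 152.29]. Speed limits (degrees/s): [136.94, 136.94, 159.86, 180, 180, 180].

INTERFACE

Orientations are given as [roll, pitch, yaw] about the fixed x, y, z axes, in that order (R = Rz(yaw) Ry(pitch) Rx(roll)).
In Python, from bench import sense, snapshot, calibration, hand_in gives the robot as it stands.
- The arm moves only by the shell command python3 -m crank 'ROWS' [FORCE]. ROWS is JSON, a list of rows, each a list of 5 numbers: the shift along the tool's x, y, z in cm, then the turn about the tool's z in rad, then the finger opening in cm, from 0 to 8.54. A call has 1 to 20 rows; each row is the pose to reach, as a shift and turn from the pose commanded when the call began, along the tool's axes at that moment; what a row does not reach only later rows make up. A row lasts 1/10 s, in which the tool goes at most 50 mm and 8.59 degrees, less where a joint would pass 70% of its speed; a pose out of reach is approached as far as the arm can. A call with a gripper value outside its range is refused whole. The fingers move at their own pace and stop on an object; FORCE is the grip in N (left out, the last holds). Time passes only in rows, so rows that repeat a pose let the fingers close. It gives the time, the measured TCP pose, the force, the opening and the grip force at its end, in the units of the state.
- sense(): the state, without advancing time (a new reading comes with each control period).
- snapshot(name): name is "side" or "top" or "wrist"; returns (picture, depth): 384x512x3 uint8, red, green, blue; 384x512 float32, mm along the optical axis (not along the pixel's ray), 0 where there is no reading.
- calibration(name): a dict with "fovy" (degrees; the focal length in pixels is half the picture's height over the tangent of half this angle, whatever the lens; pixels are square), "cx", "cy" (the principal point, pixels), "rvec" (rotation vector, rad) and "tvec" (3), from world to camera coordinates, as OpenCV has them; the wrist camera has in their place "tool_from_camera" (4x4, takes a point from camera to tool coordinates, whose origin is the TCP and whose axes are the flange's). Camera axes: x right, y down, z forward; pixel columns grow to the right and rows downward; lengths in mm; the calibration is good to about 2 mm. A picture is of the moment at which its call begins: read the wrist's pose just before it. calibration takes no time and is no camera call.
- hand_in(): hands the job in; it is judged then, once.
The state is a dict: "time": time; "joint_pos": joint angles; "qd": joint speeds; "joint_efforts": joint torques, N m; "tool_pos": TCP position; "tcp_rot": TCP orientation; "ft_force": force on the tool from outside, world axes, zero at the start; "wrist_torque": the same for the moment, N m; "finger_gap": finger opening in mm; "grip_force": force on a finger pad.
Only numpy, scipy, OpenCV 4.12 (cv2) and the standard library are available. Lean on these libraries where they do the work, as an engineer would, in place of code of your own. Each camera call takes 0.05 s, during which the arm holds its last target. There are 200 camera calls.

## Working session

There is one attempt and no reset: what is moved stays moved. The work goes in short steps, Python scripts to look and compute and a shell command to move; the robot and the scene stay as the last step left them, time stands still between calls to the robot, and variables do not carry over. Pictures are saved under pics/ and viewed, at most 10 in all, crops included, and the job is handed in when it is done.

```bash
mkdir -p pics; ls; python3 - <<'E'
from bench import *
import cv2,numpy as np
s=sense();print({k:np.round(v,2) for k,v in s.items()})
for n in ("top","side"):
    p,d=snapshot(n);cv2.imwrite(f"pics/{n}0.png",p[...,::-1]);np.save(f"{n}_d.npy",d)
    print(n,calibration(n))
print(calibration("wrist"))
E
```

```text
pics
{'time': np.float64(0.0), 'joint_pos': array([-72.45,   7.52,  85.33,  -0.  ,  87.26,  -4.89]), 'qd': array([-0.15,  0.07, -0.03,  0.04, -0.02, -0.04]), 'joint_efforts': array([-0.000e+00, -5.694e+01, -5.006e+01, -0.000e+00,  1.000e-02,
       -0.000e+00]), 'tool_pos': array([ 228.96, -554.03,  252.2 ]), 'tcp_rot': array([-1.7989e+02, -1.0000e-02,  2.2450e+01]), 'ft_force': array([ 0.5 , -0.82, -0.45]), 'wrist_torque': array([-0.04, -0.03,  0.03]), 'grip_force': np.float64(0.0), 'finger_gap': np.float64(85.67)}
top {'fovy': 47.89059265440308, 'cx': 259.31842769919604, 'cy': 186.1477125151041, 'rvec': array([ 2.22610427, -2.16468853,  0.13095354]), 'tvec': array([-408.57015707,  576.57948679,  846.20120073])}
side {'fovy': 56.54901656010613, 'cx': 262.45957196706996, 'cy': 190.9605037567822, 'rvec': array([ 1.91593083, -0.62016659,  0.37205911]), 'tvec': array([-683.34410448,   65.59001763,  862.82697586])}
{'fovy': 67.11760973518889, 'cx': 259.00448573080536, 'cy': 195.23230008733864, 'tool_from_camera': array([[ 7.41734498e-04, -9.53659048e-01, -3.00888468e-01,
         7.77573263e+01],
       [ 9.99999559e-01,  5.34177584e-04,  7.72083045e-04,
        -3.73311691e-01],
       [-5.75576107e-04, -3.00888908e-01,  9.53659024e-01,
        -1.19838629e+02],
       [ 0.00000000e+00,  0.00000000e+00,  0.00000000e+00,
         1.00000000e+00]])}
```

View pics/top0.png

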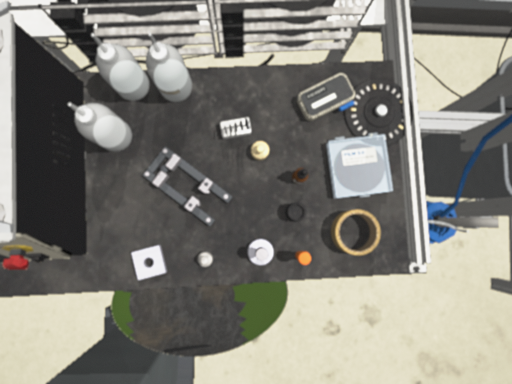

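View pics/side0.png

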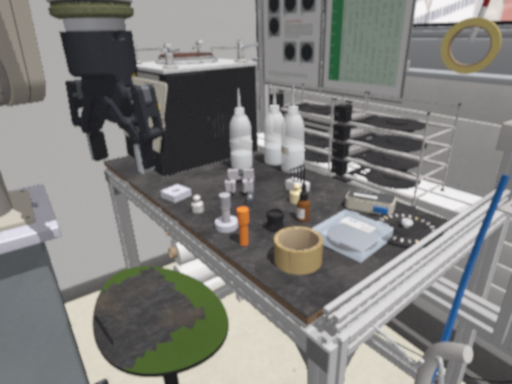

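Top: pin in the collar at about (260,252), block with its hole at (149,262), gauge around (190,187); the orange decoy is at (304,258). Side: pin at (225,210), block at (176,192). Next I'll zoom in on the gauge and turn the pixels into positions.

```bash
cat > h.py <<'E'
import numpy as np,cv2
from bench import *
from scipy.spatial.transform import Rotation as R
def cam(n,s=None):
    c=calibration(n);f=192/np.tan(np.radians(c["fovy"]/2))
    K=np.array([[f,0,c["cx"]],[0,f,c["cy"]],[0,0,1]])
    if n=="wrist":
        T=np.eye(4);T[:3,:3]=R.from_euler("xyz",s["tcp_rot"],degrees=True).as_matrix();T[:3,3]=s["tool_pos"]
        T=T@c["tool_from_camera"]
    else:
        T=np.eye(4);T[:3,:3]=cv2.Rodrigues(c["rvec"])[0];T[:3,3]=c["tvec"];T=np.linalg.inv(T)
    return K,T
def atz(K,T,uv,z):
    r=T[:3,:3]@np.linalg.solve(K,[uv[0],uv[1],1]);o=T[:3,3]
    return o+r*(z-o[2])/r[2]
def cloud(K,T,d):
    v,u=np.mgrid[:384,:512];r=np.linalg.inv(K)@np.stack([u.ravel(),v.ravel(),np.ones(u.size)])
    return (T[:3,:3]@(r*d.ravel())).T.reshape(384,512,3)+T[:3,3]
E
python3 - <<'E'
from h import *
K,T=cam("top");d=np.load("top_d.npy");C=cloud(K,T,d)
for n,uv,z in [("pin",(260,252),80),("block",(149,262),18),("g",(155,165),14),("g2",(220,205),14),("go",(170,160),42),("nogo",(206,187),42),("orange",(304,258),80)]:
    print(n,atz(K,T,uv,z).round(),C[uv[1],uv[0]].round())
p=cv2.imread("pics/top0.png")
cv2.imwrite("pics/top_c.png",cv2.resize(p[135:285,125:325],None,fx=4,fy=4,interpolation=cv2.INTER_CUBIC))
E
```

```text
pin [ 459. -395.   80.] [ 459. -395.   80.]
block [ 429. -175.   18.] [ 428. -171.    2.]
g [ 627. -177.   14.] [ 627. -177.   14.]
g2 [ 548. -313.   14.] [ 548. -312.    0.]
go [ 634. -212.   42.] [ 634. -212.   43.]
nogo [ 582. -286.   42.] [ 582. -285.   42.]
orange [ 449. -479.   80.] [ 449. -479.   81.]
```

View pics/top_c.png

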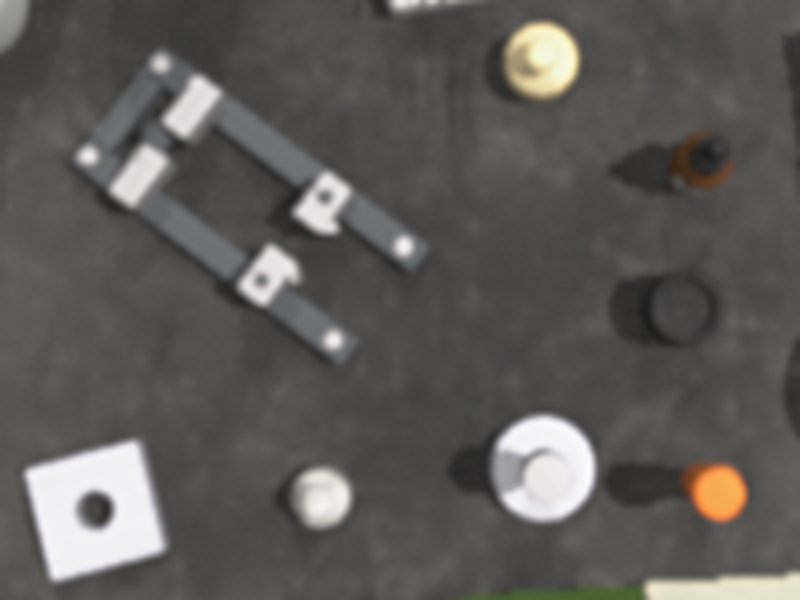

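Enlarged view: the gauge's open end is at the lower right, with the chamfered go jaws at crop (268,275)/(322,203) and the no-go jaws at (140,175)/(190,107), so the push goes up-left. Block hole is at (95,510) and the pin head at (547,475).

```bash
python3 - <<'E'
from h import *
K,T=cam("top");d=np.load("top_d.npy");C=cloud(K,T,d);X,Y,Z=C[...,0],C[...,1],C[...,2]
def m(c,r,a,b): return (np.hypot(X-c[0],Y-c[1])<r)&(Z>a)&(Z<b)&(d>0)
def show(n,k):
    p=C[k];q=cv2.minAreaRect(p[:,:2].astype(np.float32)); print(n,len(p),p.mean(0).round(1),np.median(p[:,2]).round(1),"rect",np.round(q[0],1),np.round(q[1],1),round(q[2],1))
show("pin",m((459,-395),25,70,90)); show("collar",m((455,-393),40,10,22)); show("block",m((429,-173),45,12,24))
k=m((590,-245),110,34,50).astype(np.uint8)
n,L=cv2.connectedComponents(k)
for i in range(1,n): 
    if (L==i).sum()>8: show("jaw%d"%i,L==i)
show("rails",m((590,-245),115,8,50))
show("low obst around",m((530,-330),40,8,200)) if m((530,-330),40,8,200).any() else print("clear")
K2=K
for n,uv in [("s_tr",(165.2,151)),("s_tl",(147.2,174.3)),("s_br",(226,196.5)),("s_bl",(208.2,220.2))]: print(n,atz(K,T,uv,14).round(1))
E
```

```text
pin 128 [ 454.7 -398.2   79.7] 79.8 rect [ 454.8 -398.2] [22.5 21. ] 1.8
collar 363 [ 455.7 -397.5   16.1] 16.1 rect [ 454.4 -397.9] [48.6 49.1] 1.3
block 721 [ 428.2 -173.6   17.8] 17.8 rect [ 428.2 -173. ] [55.8 57.4] 16.3
jaw1 111 [ 630.4 -217.7   41.5] 41.8 rect [ 630.7 -217.4] [14.4 28.7] 53.6
jaw2 113 [ 595.4 -193.1   41.1] 41.2 rect [ 595.6 -192.5] [14.1 28.6] 54.7
jaw3 116 [ 584.3 -284.8   41.8] 41.9 rect [ 583.9 -286.2] [21.  25.7] 56.7
jaw4 118 [ 547.7 -259.1   41.9] 42.1 rect [ 546.3 -260.1] [21.5 25.6] 55.5
rails 1808 [ 590.2 -237.2   21.9] 15.0 rect [ 585.3 -244.3] [175.2  76.1] 54.8
low obst around 86 [ 548.7 -316.6   14. ] 13.9 rect [ 543.3 -309.6] [19.9 69.1] 54.9
s_tr [ 656.4 -196.3   14. ]
s_tl [ 606.9 -161.7   14. ]
s_br [ 565.8 -324.8   14. ]
s_bl [ 516.2 -290.    14. ]
```

```bash
python3 -m crank '[[26.8,-5.8,4,1.006,8.5],[26.8,-5.8,4,1.006,8.5],[26.8,-5.8,4,1.006,8.5],[26.8,-5.8,4,1.006,8.5],[26.8,-5.8,4,1.006,8.5],[26.8,-5.8,4,1.006,8.5],[26.8,-5.8,4,1.006,8.5],[26.8,-5.8,4,1.006,8.5],[26.8,-5.8,4,1.006,8.5],[26.8,-5.8,4,1.006,8.5],[26.8,-5.8,4,1.006,8.5],[26.8,-5.8,4,1.006,8.5],[26.8,-5.8,4,1.006,8.5]]'
python3 - <<'E'
from h import *
s=sense();K,T=cam("wrist",s);p,d=snapshot("wrist");cv2.imwrite("pics/w1.png",p[...,::-1]);C=cloud(K,T,d)
print(s["tool_pos"],s["tcp_rot"],s["ft_force"])
X,Y,Z=C[...,0],C[...,1],C[...,2]
for n,a,b,r in[("pin",72,90,25),("collar",10,22,40)]:
    k=(np.hypot(X-455,Y+398)<r)&(Z>a)&(Z<b)&(d>0)
    if k.any(): q=C[k];print(n,len(q),q.mean(0),cv2.minEnclosingCircle(q[:,:2].astype(np.float32)))
E
```

```text
time: 1.4
tool_pos: [454.3, -399.0, 213.4]
tcp_rot: [180.0, -0.0, -35.2]
ft_force: [0.5, 0.5, 0.0]
finger_gap: 85.0
grip_force: 0.0
[ 454.31518555 -398.96974511  213.41161896] [ 1.79997815e+02 -6.96088180e-03 -3.51994991e+01] [0.52429159 0.52018335 0.00683858]
pin 529 [ 458.07939799 -398.62110091   78.83805774] ((457.5552978515625, -398.0995178222656), 12.076648712158203)
collar 1014 [ 462.88126207 -402.24762129   15.08846532] ((457.1715087890625, -397.8841552734375), 25.934621810913086)
```

View pics/w1.png

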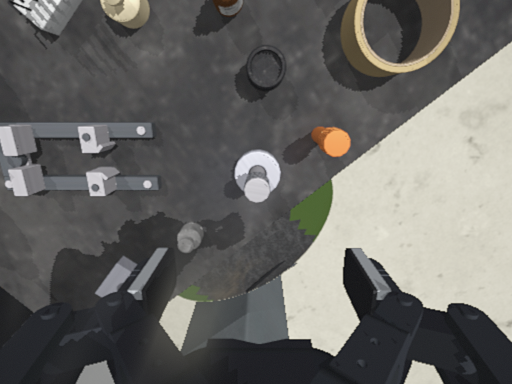

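Wrist view: pin head at (257,187) in the collar at (257,172), clear of the orange decoy at (333,141). The top and wrist cameras agree to about 3 mm. Going down to grasp the head.

```bash
python3 -m crank '[[0.1,-0.18,4,0,8.5],[0.1,-0.18,8,0,8.5],[0.1,-0.18,11,0,8.5],[0.1,-0.18,13,0,8.5],[0.1,-0.18,14.2,0,8.5],[0.1,-0.18,14.2,0,8.5],[0.1,-0.18,14.2,0,1.5],[0.1,-0.18,14.2,0,1.5],[0.1,-0.18,14.2,0,1.5],[0.1,-0.18,14.2,0,1.5],[0.1,-0.18,14.2,0,1.5],[0.1,-0.18,14.2,0,1.5],[0.1,-0.18,14.2,0,1.5],[0.1,-0.18,14.2,0,1.5],[0.1,-0.18,14.2,0,1.5]]' 60
```

```text
time: 2.95
tool_pos: [457.1, -398.2, 72.5]
tcp_rot: [180.0, -0.1, -35.2]
ft_force: [-0.2, 0.5, 5.4]
finger_gap: 22.6
grip_force: 58.6
```

```bash
python3 -m crank '[[0.1,-0.15,-0.5,0,1.5],[0.1,-0.15,-2.5,0,1.5],[0.1,-0.15,-5,0,1.5],[1,-4,-6,0,1.5],[1.8,-7.5,-6,0,1.5],[1.8,-9.3,-6,0,1.5],[1.8,-9.3,-6,0,1.5],[1.8,-9.3,-6,0,1.5],[1.8,-9.3,-6,0,1.5]]'
python3 - <<'E'
from h import *
s=sense();K,T=cam("wrist",s);p,d=snapshot("wrist");cv2.imwrite("pics/w2.png",p[...,::-1]);C=cloud(K,T,d);np.save("w2.npy",C)
print(s["tool_pos"],s["tcp_rot"],s["ft_force"],s["finger_gap"])
X,Y,Z=C[...,0],C[...,1],C[...,2]
def m(c,r,a,b): return (np.hypot(X-c[0],Y-c[1])<r)&(Z>a)&(Z<b)&(d>0)
def show(n,k):
    p=C[k];q=cv2.minAreaRect(p[:,:2].astype(np.float32)); print(n,len(p),p.mean(0).round(1),"rect",np.round(q[0],1),np.round(q[1],1),round(q[2],1))
k=m((585,-245),115,34,50).astype(np.uint8);n,L=cv2.connectedComponents(k)
for i in range(1,n):
    if (L==i).sum()>30: show("jaw%d"%i,L==i)
k=m((585,-245),115,10,18).astype(np.uint8);n,L=cv2.connectedComponents(k)
for i in range(1,n):
    if (L==i).sum()>30: show("rail%d"%i,L==i)
show("block",m((429,-173),45,12,24))
E
```

```text
time: 3.85
tool_pos: [523.9, -332.6, 130.8]
tcp_rot: [180.0, 0.1, -35.2]
ft_force: [-0.4, -0.3, -0.9]
finger_gap: 22.3
grip_force: 59.6
[ 523.87747344 -332.63027325  130.77827015] [ 1.79974003e+02  6.06054020e-02 -3.52287179e+01] [-0.41415543 -0.33008308 -0.8846081 ] 22.312202341302044
jaw1 965 [ 633.6 -218.6   40.2] rect [ 633.8 -216.7] [15.6 29.4] 54.6
jaw2 885 [ 588.  -285.3   41. ] rect [ 587.1 -285.9] [21.7 26.2] 55.8
jaw3 823 [ 598.9 -194.1   40.1] rect [ 599.1 -192. ] [15.6 29.3] 54.8
jaw4 777 [ 551.6 -259.8   40.8] rect [ 549.6 -259.2] [21.9 26.3] 52.9
rail1 3883 [ 613.8 -248.1   13.5] rect [ 589.  -243.9] [175.6  75.4] 55.0
rail3 1199 [ 576.3 -213.3   13.4] rect [ 580. -210.] [74.2 34.4] 33.4
rail4 47 [ 557.1 -268.1   16.2] rect [ 558.3 -267. ] [21.4  4.2] 39.8
rail5 915 [ 528.1 -279.    13.4] rect [ 527.5 -278.8] [47.5 16.1] 54.3
block 178 [ 434.4 -155.    16.9] rect [ 434.8 -159.6] [10.5 34.4] 14.9
```

View pics/w2.png

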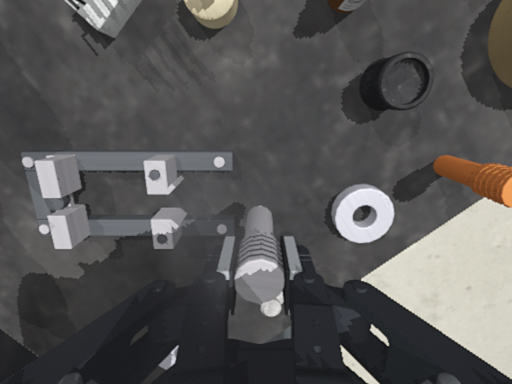

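Wrist view: pin upright in the hand at (258,250), gauge to the left with its open end near (225,190), the empty collar at (363,213). Next I'll fit the pin's axis in the hand against the gauge centre line.

```bash
python3 - <<'E'
from h import *
from scipy.optimize import least_squares as ls
C=np.load("w2.npy");s=sense();Rt=R.from_euler("xyz",s["tcp_rot"],degrees=True).as_matrix()
q=(C-s["tool_pos"])@Rt   # tool coords
w=q.reshape(-1,3)
for r,a,b in((9,26,60),(12,-12,0),(12,0,12)):
    k=(w[:,2]>a)&(w[:,2]<b)&(abs(w[:,1])<11)&(abs(w[:,0])<18);p=w[k]
    if len(p)<20: print("few",len(p)); continue
    f=ls(lambda c:np.hypot(p[:,0]-c[0],p[:,1]-c[1])-r,[0,0],loss="soft_l1")
    g=ls(lambda c:np.hypot(p[:,0]-c[0]-c[2]*p[:,2],p[:,1]-c[1]-c[3]*p[:,2])-r,[0,0,0,0],loss="soft_l1")
    print(len(p),f.x,f.cost/len(p),"tilt",np.degrees(g.x[2:]),p.mean(0), p[:,2].max())
for n,c in(("gauge w",(589,-243.9,20)),("gauge top",(585.3,-244.3,20))):
    print(n,Rt.T@(np.array(c)-s["tool_pos"]))
j=np.array([[633.8,-216.7],[599.1,-192],[587.1,-285.9],[549.6,-259.2]]);a=j[:2].mean(0);b=j[2:].mean(0);v=a-b
print("jaw axis",np.degrees(np.arctan2(v[1],v[0])),"jaw mids tool",[(Rt.T@(np.r_[x,20]-s["tool_pos"])).round(1) for x in(a,b)])
E
```

```text
508 [-0.38178204 -0.51470758] 0.02315087429581999 tilt [-0.14355892  0.04862312] [ 7.03727405 -0.62073493 43.62687926] 59.636880810139864
2123 [-0.7203498 -0.0831412] 2.922930159542009 tilt [ 35.67145133 -31.06813601] [ 2.04863777  0.06856203 -6.03164789] -0.0602992884588308
540 [-0.19315241 -0.45200512] 0.1448170006765452 tilt [-0.33453483  0.49055732] [9.82138587 0.59180219 5.79465048] 11.974299802929146
gauge w [   1.93840705 -110.23463643  110.8552546 ]
gauge top [  -0.85219848 -107.77241976  110.85839568]
jaw axis 54.80550218526055 jaw mids tool [array([   1.5, -158.4,  110.8]), array([  1.6, -74.9, 110.9])]
```

```bash
python3 -m crank '[[0.16,0,2,0,1.5],[0.16,0,4.5,0,1.5],[0.16,0,5.6,0,1.5],[0.16,0,5.6,0,1.5],[0.16,-1.5,5.6,0,1.5],[0.16,-3,5.6,0,1.5],[0.16,-4.5,5.6,0,1.5],[0.16,-4.8,5.6,0,1.5],[0.16,-4.8,5.6,0,1.5],[0.16,-4.8,5.6,0,1.5]]'
python3 - <<'E'
from h import *
from scipy.optimize import least_squares as ls
s=sense();K,T=cam("wrist",s);p,d=snapshot("wrist");C=cloud(K,T,d)
cv2.imwrite("pics/w3.png",cv2.resize(p[100:350,80:400,::-1],None,fx=2.4,fy=2.4))
Rt=R.from_euler("xyz",s["tcp_rot"],degrees=True).as_matrix();w=((C-s["tool_pos"])@Rt).reshape(-1,3);z=C[...,2].ravel()
print(s["tool_pos"],s["tcp_rot"],s["ft_force"],s["wrist_torque"])
k=(w[:,2]>24)&(w[:,2]<66)&(abs(w[:,1])<10)&(abs(w[:,0])<14);q=w[k]
print(len(q),ls(lambda c:np.hypot(q[:,0]-c[0],q[:,1]-c[1])-9,[0,0],loss="soft_l1").x,q[:,2].max())
# jaw tops
k=((z>36)&(z<46)&(w[:,1]<-12)&(abs(w[:,0])<45)).reshape(384,512).astype(np.uint8);n,L,st,_=cv2.connectedComponentsWithStats(k)
for i in range(1,n):
    if st[i,4]>60:
        a=w[(L==i).ravel()];print(len(a),a.mean(0).round(1),a.min(0).round(1),a.max(0).round(1))
E
```

```text
time: 4.9
tool_pos: [553.9, -293.7, 75.4]
tcp_rot: [180.0, -0.0, -35.2]
ft_force: [0.8, 0.6, -1.0]
finger_gap: 22.2
grip_force: 61.8
[ 553.88705815 -293.65193437   75.3950417 ] [ 1.79983699e+02 -5.70286429e-03 -3.51517601e+01] [ 0.75642937  0.55496413 -1.01765557] [0.01947072 0.00986605 0.0307723 ]
607 [-0.23645459 -0.35587448] 65.88484903467216
1460 [  22.2 -107.8   34.8] [   6.8 -116.6   32.3] [  35.8 -101.5   39.4]
1401 [ 23.1 -27.3  34.1] [  9.3 -36.5  29.6] [ 35.8 -14.6  39.4]
1207 [ -20.3 -107.9   34.9] [ -36.7 -117.3   31.9] [  -6.6 -101.4   39.4]
104 [-13.6 -34.3  34.8] [-21.9 -36.4  32.6] [ -9.8 -31.7  39.3]
```

View pics/w3.png

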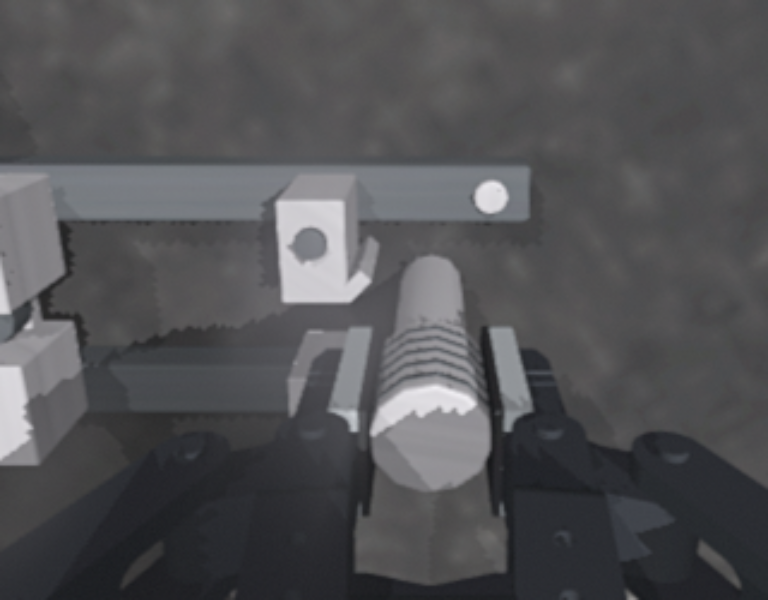

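Pin shank at crop (430,290), lined up with the go gap (jaw edges ±9.5 mm around the pin axis). The no-go stop should come after about 95 mm more travel.

```bash
python3 -m crank '[[0,-0.5,0,0,1.5],[0,-1,0,0,1.5],[0,-1.5,0,0,1.5],[0,-2,0,0,1.5],[0,-2.5,0,0,1.5],[0,-2.8,0,0,1.5]]'; python3 -m crank '[[0,-0.5,0,0,1.5],[0,-1,0,0,1.5],[0,-1.5,0,0,1.5],[0,-2,0,0,1.5],[0,-2.5,0,0,1.5],[0,-3,0,0,1.5]]'
```

```text
time: 5.55
tool_pos: [570.3, -270.3, 75.3]
tcp_rot: [-180.0, -0.0, -35.2]
ft_force: [-1.0, 0.4, -1.2]
finger_gap: 22.5
grip_force: 61.8
time: 6.15
tool_pos: [587.5, -246.0, 75.3]
tcp_rot: [180.0, -0.0, -35.2]
ft_force: [-0.7, 0.3, -1.1]
finger_gap: 22.4
grip_force: 61.8
```

```bash
python3 -m crank '[[0,-0.6,0,0,1.5],[0,-1.2,0,0,1.5],[0,-1.8,0,0,1.5],[0,-2.4,0,0,1.5],[0,-2.8,0,0,1.5],[0,-3.1,0,0,1.5],[0,-3.2,0,0,1.5],[0,-3.3,0,0,1.5]]'; python3 -m crank '[[0,-0.05,0,0,1.5],[0,-0.1,0,0,1.5]]'
```

```text
time: 6.95
tool_pos: [606.2, -219.4, 75.3]
tcp_rot: [180.0, 0.0, -35.2]
ft_force: [-0.7, 0.0, -1.4]
finger_gap: 22.2
grip_force: 61.8
time: 7.15
tool_pos: [606.7, -218.7, 75.3]
tcp_rot: [180.0, 0.0, -35.2]
ft_force: [0.5, -0.0, -2.2]
finger_gap: 22.2
grip_force: 61.8
```

```bash
python3 -m crank '[[0,-0.05,0,0,1.5],[0,-0.1,0,0,1.5]]'; python3 -m crank '[[0,-0.05,0,0,1.5],[0,-0.05,0,0,1.5]]'
```

```text
time: 7.35
tool_pos: [607.4, -217.9, 75.3]
tcp_rot: [180.0, -0.0, -35.2]
ft_force: [1.0, 0.9, -1.5]
finger_gap: 22.6
grip_force: 61.8
time: 7.55
tool_pos: [607.7, -217.3, 75.3]
tcp_rot: [-180.0, -0.0, -35.2]
ft_force: [0.9, 0.7, -1.5]
finger_gap: 22.1
grip_force: 61.8
```

```bash
python3 -m crank '[[0,-0.05,0,0,1.5],[0,-0.05,0,0,1.5]]'
```

```text
time: 7.75
tool_pos: [608.0, -216.9, 75.3]
tcp_rot: [-180.0, 0.0, -35.2]
ft_force: [0.2, 0.2, -1.5]
finger_gap: 22.1
grip_force: 61.8
```

```bash
python3 -m crank '[[0,-0.02,0,0,1.5],[0,-0.04,0,0,1.5]]'
```

```text
time: 7.95
tool_pos: [608.2, -216.6, 75.3]
tcp_rot: [180.0, 0.0, -35.2]
ft_force: [-0.4, -0.7, -1.6]
finger_gap: 22.4
grip_force: 61.8
```

```bash
python3 -m crank '[[0,-0.02,0,0,1.5],[0,-0.04,0,0,1.5]]'
```

```text
time: 8.15
tool_pos: [608.5, -216.3, 75.3]
tcp_rot: [180.0, 0.0, -35.2]
ft_force: [0.4, -0.4, -1.5]
finger_gap: 22.2
grip_force: 61.8
```

```bash
python3 -m crank '[[0,-0.02,0,0,1.5],[0,-0.04,0,0,1.5]]'
```

```text
time: 8.35
tool_pos: [608.7, -216.0, 75.3]
tcp_rot: [-180.0, -0.0, -35.2]
ft_force: [0.4, -0.3, -1.2]
finger_gap: 22.3
grip_force: 61.8
```

Still in free travel at about 95.2 mm. I'll continue in small steps.

```bash
python3 -m crank '[[0,-0.02,0,0,1.5],[0,-0.04,0,0,1.5]]'
```

```text
time: 8.55
tool_pos: [608.9, -215.6, 75.3]
tcp_rot: [180.0, 0.0, -35.2]
ft_force: [0.2, -0.3, -0.7]
finger_gap: 22.5
grip_force: 61.8
```

```bash
python3 -m crank '[[0,-0.02,0,0,1.5],[0,-0.04,0,0,1.5]]'
```

```text
time: 8.75
tool_pos: [609.1, -215.3, 75.3]
tcp_rot: [-180.0, 0.0, -35.2]
ft_force: [-0.5, 0.7, -0.6]
finger_gap: 22.6
grip_force: 61.8
```

```bash
python3 -m crank '[[0,-0.02,0,0,1.5],[0,-0.04,0,0,1.5]]'
```

```text
time: 8.95
tool_pos: [609.3, -215.0, 75.3]
tcp_rot: [180.0, 0.0, -35.2]
ft_force: [-2.3, -0.4, -1.1]
finger_gap: 22.6
grip_force: 61.8
```

```bash
python3 -m crank '[[0,-0.02,0,0,1.5],[0,-0.02,0,0,1.5]]'
```

```text
time: 9.15
tool_pos: [609.3, -214.9, 75.2]
tcp_rot: [180.0, 0.0, -35.2]
ft_force: [-0.8, -0.9, -0.6]
finger_gap: 22.2
grip_force: 61.8
```

```bash
python3 -m crank '[[0,-0.02,0,0,1.5],[0,-0.02,0,0,1.5]]'
```

```text
time: 9.35
tool_pos: [609.4, -214.8, 75.2]
tcp_rot: [180.0, 0.0, -35.2]
ft_force: [-2.2, -1.3, -0.5]
finger_gap: 22.3
grip_force: 61.8
```

```bash
python3 -m crank '[[0,-0.03,0,0,1.5],[0,-0.03,0,0,1.5]]'
```

```text
time: 9.55
tool_pos: [609.5, -214.6, 75.2]
tcp_rot: [180.0, 0.0, -35.2]
ft_force: [-3.0, -2.0, -0.6]
finger_gap: 22.2
grip_force: 61.8
```

```bash
python3 -m crank '[[0,-0.03,0,0,1.5],[0,-0.03,0,0,1.5]]'
```

```text
time: 9.75
tool_pos: [609.6, -214.5, 75.2]
tcp_rot: [180.0, 0.0, -35.2]
ft_force: [-3.6, -2.8, -0.3]
finger_gap: 22.9
grip_force: 61.8
```

```bash
python3 -m crank '[[0,-0.03,0,0,1.5],[0,-0.06,0,0,1.5],[0,-0.06,0,0,1.5]]'
```

```text
time: 10.05
tool_pos: [609.7, -214.3, 75.2]
tcp_rot: [179.9, 0.0, -35.2]
ft_force: [-3.9, -4.6, 0.5]
finger_gap: 22.4
grip_force: 61.8
```

```bash
python3 -m crank '[[0,-0.03,0,0,1.5],[0,-0.06,0,0,1.5],[0,-0.06,0,0,1.5]]'
```

```text
time: 10.35
tool_pos: [609.8, -214.2, 75.2]
tcp_rot: [179.9, 0.0, -35.2]
ft_force: [-6.7, -6.7, 0.1]
finger_gap: 22.4
grip_force: 61.9
```

```bash
python3 -m crank '[[0,-0.01,0,0,1.5],[0,-0.01,0,0,1.5],[0,-0.01,0,0,1.5],[0,-0.01,0,0,1.5]]'
```

```text
time: 10.75
tool_pos: [609.8, -214.1, 75.2]
tcp_rot: [179.9, 0.0, -35.2]
ft_force: [-6.9, -5.1, 0.9]
finger_gap: 22.7
grip_force: 61.9
```

```bash
python3 -m crank '[[0,-0.03,0,0,1.5],[0,-0.03,0,0,1.5],[0,-0.03,0,0,1.5],[0,-0.03,0,0,1.5],[0,-0.03,0,0,1.5]]';  python3 -m crank '[[0,0,0,0,1.5],[0,0,0,0,1.5],[0,0,0,0,1.5],[0,0,0,0,1.5]]'; python3 -m crank '[[0,0,0,0,1.5],[0,0,0,0,1.5],[0,0,0,0,1.5],[0,0,0,0,1.5]]'
```

```text
time: 11.25
tool_pos: [609.8, -214.1, 75.1]
tcp_rot: [179.9, 0.0, -35.2]
ft_force: [-7.2, -5.9, 0.1]
finger_gap: 22.7
grip_force: 61.9
time: 11.65
tool_pos: [609.8, -214.1, 75.1]
tcp_rot: [179.9, 0.0, -35.2]
ft_force: [-7.4, -6.6, 1.8]
finger_gap: 22.4
grip_force: 61.9
time: 12.05
tool_pos: [609.8, -214.1, 75.1]
tcp_rot: [179.9, 0.0, -35.2]
ft_force: [-6.5, -5.6, -0.0]
finger_gap: 22.3
grip_force: 61.9
```

```bash
python3 -m crank '[[0,-0.02,0,0,1.5],[0,-0.02,0,0,1.5],[0,-0.02,0,0,1.5],[0,-0.02,0,0,1.5],[0,-0.02,0,0,1.5],[0,-0.02,0,0,1.5],[0,-0.02,0,0,1.5],[0,-0.02,0,0,1.5]]';  python3 -m crank '[[0,0,0,0,1.5],[0,0,0,0,1.5],[0,0,0,0,1.5],[0,0,0,0,1.5],[0,0,0,0,1.5],[0,0,0,0,1.5]]'
python3 - <<'E'
from h import *
from scipy.optimize import least_squares as ls
s=sense();K,T=cam("wrist",s);p,d=snapshot("wrist");C=cloud(K,T,d)
Rt=R.from_euler("xyz",s["tcp_rot"],degrees=True).as_matrix();w=((C-s["tool_pos"])@Rt).reshape(-1,3)
k=(w[:,2]>24)&(w[:,2]<66)&(abs(w[:,1])<12)&(abs(w[:,0])<14);q=w[k]
g=ls(lambda c:np.hypot(q[:,0]-c[0]-c[2]*q[:,2],q[:,1]-c[1]-c[3]*q[:,2])-9,[0,0,0,0],loss="soft_l1").x
print(len(q),g[:2],"tilt",np.degrees(g[2:]))
E
```

```text
time: 12.85
tool_pos: [609.9, -214.0, 75.2]
tcp_rot: [179.9, 0.0, -35.2]
ft_force: [-7.3, -7.1, -0.2]
finger_gap: 22.7
grip_force: 61.9
time: 13.45
tool_pos: [609.9, -214.0, 75.1]
tcp_rot: [179.9, 0.0, -35.2]
ft_force: [-7.0, -7.0, 0.5]
finger_gap: 22.4
grip_force: 61.9
682 [ 2.17594374 -4.78248488] tilt [-2.56129264  4.38885178]
```

Force held at about 10 N for over a second, with the no-go gap stopping the pin. Now back off, lift, and go over the block.

```bash
python3 -m crank '[[0,0.15,0,0,1.5],[0,0.3,0,0,1.5],[0,0.3,-1,0,1.5],[0,0.3,-3.5,0,1.5],[0,0.3,-6,0,1.5],[0,0.3,-6.5,0,1.5],[-3.5,1.5,-6.5,0,1.5],[-8,3.3,-6.5,0,1.5],[-12,5,-6.5,0,1.5],[-15,6.2,-6.5,0,1.5],[-17,7,-6.5,0,1.5],[-17,7,-6.5,0,1.5],[-17,7,-6.5,0,1.5],[-17,7,-6.5,0,1.5]]'
cat > blk.py <<'E'
from h import *
from scipy.optimize import least_squares as ls
s=sense();K,T=cam("wrist",s);p,d=snapshot("wrist");C=cloud(K,T,d);import sys
cv2.imwrite(f"pics/{sys.argv[1]}.png",p[...,::-1])
Rt=R.from_euler("xyz",s["tcp_rot"],degrees=True).as_matrix();w=((C-s["tool_pos"])@Rt).reshape(-1,3);X,Y,Z=C[...,0],C[...,1],C[...,2]
print(s["tool_pos"],s["tcp_rot"],s["ft_force"])
k=(w[:,2]>24)&(w[:,2]<66)&(abs(w[:,1])<12)&(abs(w[:,0])<14)&(Z.ravel()>30);q=w[k]
g=ls(lambda c:np.hypot(q[:,0]-c[0]-c[2]*q[:,2],q[:,1]-c[1]-c[3]*q[:,2])-9,[0,0,0,0],loss="soft_l1").x
zb=q[:,2].max();print(len(q),g[:2],"tilt",np.degrees(g[2:]),"bottom",zb,"tip xy",g[:2]+g[2:]*zb)
k=(np.hypot(X-430,Y+173)<45)&(Z>12)&(Z<23)&(d>0);b=w[k.ravel()]
r=cv2.minAreaRect(b[:,:2].astype(np.float32));print("block tool",len(b),r,b[:,2].mean())
# dark hole rim
z0=b[:,2].mean()
E
python3 blk.py b1
```

```text
time: 14.9
tool_pos: [432.7, -172.2, 140.7]
tcp_rot: [-180.0, -0.1, -35.2]
ft_force: [-0.3, -0.6, -1.0]
finger_gap: 22.5
grip_force: 61.7
[ 432.71049818 -172.15840983  140.65124809] [-1.79977733e+02 -7.19410670e-02 -3.51817463e+01] [-0.27937408 -0.63152184 -0.97441434]
609 [-0.07145273 -0.4454166 ] tilt [-0.15837306  0.07687051] bottom 65.93158158545829 tip xy [-0.25369629 -0.35695992]
block tool 2956 ((-1.2592601776123047, 1.0823745727539062), (56.57506561279297, 56.30930709838867), 38.29449462890625) 123.52625929706795
```

View pics/b1.png

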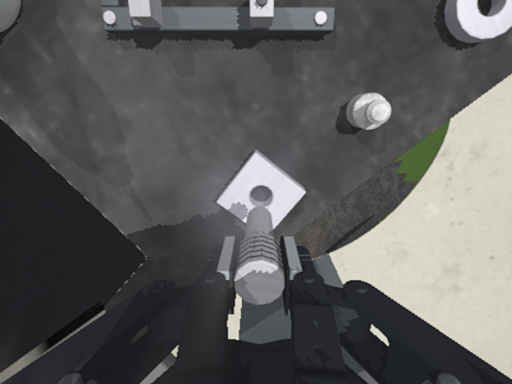

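Pin upright in the hand (tilt below 0.2°), with the block hole at (261,195) just under it. Correct by about (-1, +1.5) mm, go lower and look again.

```bash
python3 -m crank '[[-0.1,0.15,1.5,0,1.5],[-0.1,0.15,3.2,0,1.5],[-0.1,0.15,4.3,0,1.5],[-0.1,0.15,4.3,0,1.5],[-0.1,0.15,4.3,0,1.5],[-0.1,0.15,4.3,0,1.5]]'
cat >> blk.py <<'E'
m=((p.max(2)<110)&(np.hypot(X-430,Y+173)<16)).astype(np.uint8)
n,L,st,c=cv2.connectedComponentsWithStats(m)
r0=[(T[:3,3],)]
for i in range(1,n):
    if st[i,4]>15: print("dark",st[i],(Rt.T@(atz(K,T,c[i],17.5)-s["tool_pos"])).round(1))
cv2.imwrite(f"pics/{sys.argv[1]}c.png",cv2.resize(p[120:320,140:380,::-1],None,fx=3,fy=3))
E
python3 blk.py b2
```

```text
time: 15.55
tool_pos: [430.7, -172.9, 98.2]
tcp_rot: [-180.0, -0.1, -35.2]
ft_force: [-0.3, -0.4, -1.5]
finger_gap: 22.5
grip_force: 61.7
[ 430.7325338  -172.91176498   98.16059764] [-1.79990144e+02 -7.27840685e-02 -3.51894106e+01] [-0.34724572 -0.40150174 -1.46063075]
611 [-0.15036425 -0.51356898] tilt [-0.08142121  0.13651145] bottom 65.94144242855585 tip xy [-0.24407153 -0.3564586 ]
block tool 3945 ((0.07593297958374023, -0.6782684326171875), (56.44133758544922, 56.44205856323242), 38.274147033691406) 81.01480941981349
dark [260 200  11  11  41] [ 6.6  4.5 80.7]
dark [ 225  236   70  148 4425] [-110.8    1.    80.5]
```

View pics/b2c.png

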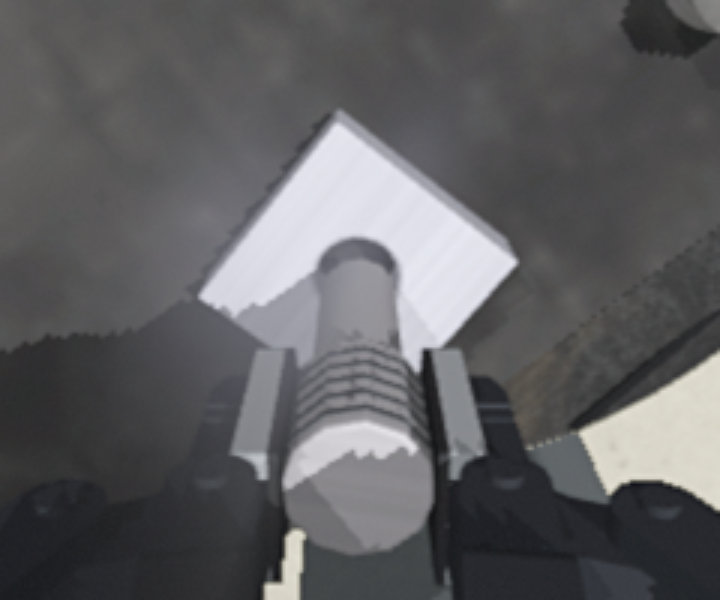

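Shank at crop (357,300), centred in the hole's rim (357,255) to within 0.4 mm. Lowering.

```bash
python3 -m crank '[[0.03,-0.03,0.4,0,1.5],[0.03,-0.03,0.8,0,1.5],[0.03,-0.03,1.1,0,1.5],[0.03,-0.03,1.1,0,1.5]]'
```

```text
time: 16.0
tool_pos: [430.0, -172.2, 85.6]
tcp_rot: [180.0, 0.1, -35.2]
ft_force: [-0.2, -0.3, -0.7]
finger_gap: 22.3
grip_force: 61.7
```

```bash
python3 -m crank '[[0,0,0.4,0,1.5],[0,0,0.8,0,1.5],[0,0,1.0,0,1.5],[0,0,1.1,0,1.5],[0,0,1.1,0,1.5]]'
```

```text
time: 16.5
tool_pos: [430.3, -172.4, 75.1]
tcp_rot: [180.0, 0.0, -35.2]
ft_force: [0.1, -0.1, -1.5]
finger_gap: 22.6
grip_force: 61.7
```

```bash
python3 -m crank '[[0,0,0.05,0,1.5],[0,0,0.1,0,1.5],[0,0,0.1,0,1.5]]'
```

```text
time: 16.8
tool_pos: [430.5, -172.5, 74.3]
tcp_rot: [-180.0, -0.0, -35.2]
ft_force: [-0.6, 0.8, -1.3]
finger_gap: 22.3
grip_force: 61.7
```

```bash
python3 -m crank '[[0,0,0.05,0,1.5],[0,0,0.1,0,1.5],[0,0,0.1,0,1.5]]'
```

```text
time: 17.1
tool_pos: [430.4, -172.5, 73.2]
tcp_rot: [-180.0, 0.0, -35.2]
ft_force: [0.6, -0.8, -1.4]
finger_gap: 22.5
grip_force: 61.7
```

```bash
python3 -m crank '[[0,0,0.05,0,1.5],[0,0,0.1,0,1.5],[0,0,0.1,0,1.5]]'
```

```text
time: 17.4
tool_pos: [430.4, -172.5, 72.2]
tcp_rot: [180.0, 0.0, -35.2]
ft_force: [0.3, 0.2, -1.5]
finger_gap: 22.4
grip_force: 61.7
```

Still no bench contact; a little further, then release once it touches.

```bash
python3 -m crank '[[0,0,0.05,0,1.5],[0,0,0.1,0,1.5],[0,0,0.1,0,1.5]]'
```

```text
time: 17.7
tool_pos: [430.6, -172.6, 71.5]
tcp_rot: [-180.0, -0.0, -35.2]
ft_force: [-0.6, 0.9, 0.7]
finger_gap: 22.5
grip_force: 62.1
```

```bash
python3 -m crank '[[0,0,0.03,0,1.5],[0,0,0.06,0,1.5],[0,0,0.06,0,1.5]]'
```

```text
time: 18.0
tool_pos: [430.8, -172.7, 71.4]
tcp_rot: [-180.0, -0.0, -35.2]
ft_force: [-2.9, 0.9, 6.6]
finger_gap: 22.1
grip_force: 62.4
```

Seated on the bench (6.6 N). Release and rise.

```bash
python3 -m crank '[[0,0,0,0,3.5],[0,0,0,0,4.5],[0,0,0,0,6],[0,0,0,0,6],[0,0,0,0,6],[0,0,-1.5,0,6],[0,0,-4.5,0,6],[0,0,-9,0,6],[0,0,-14,0,6],[0,0,-15,0,6],[0,0,-15,0,6],[0,0,-15,0,6]]'
python3 - <<'E'
from h import *
s=sense();K,T=cam("wrist",s);p,d=snapshot("wrist");C=cloud(K,T,d);X,Y,Z=C[...,0],C[...,1],C[...,2]
pt,dt=snapshot("top");
o=np.zeros((384,1024,3),np.uint8);o[:,:512]=p;o[:,512:]=pt;cv2.imwrite("pics/end.png",cv2.resize(o[...,::-1],(800,300)))
for a,b,r in((72,90,20),(10,22,45)):
    k=(np.hypot(X-430,Y+173)<r)&(Z>a)&(Z<b);q=C[k];print(len(q),q.mean(0).round(1),np.percentile(q[:,2],[5,95]).round(1),cv2.minAreaRect(q[:,:2].astype(np.float32)))
print(s["tool_pos"],s["time"],s["ft_force"])
E
```

```text
time: 19.2
tool_pos: [430.0, -172.3, 219.5]
tcp_rot: [180.0, 0.1, -35.2]
ft_force: [-1.0, 0.2, -0.3]
finger_gap: 59.6
grip_force: 0.0
505 [ 431.9 -173.1   78.9] [76.3 80.3] ((431.43389892578125, -172.7321319580078), (23.779909133911133, 22.68494987487793), 62.40552520751953)
1719 [ 436.5 -176.2   17.1] [15.8 18.5] ((431.1944885253906, -172.5396728515625), (56.24802780151367, 56.14531326293945), 16.520164489746094)
[ 430.03395944 -172.29018815  219.5363466 ] 19.2 [-1.04781295  0.23032076 -0.27695909]
```

View pics/end.png

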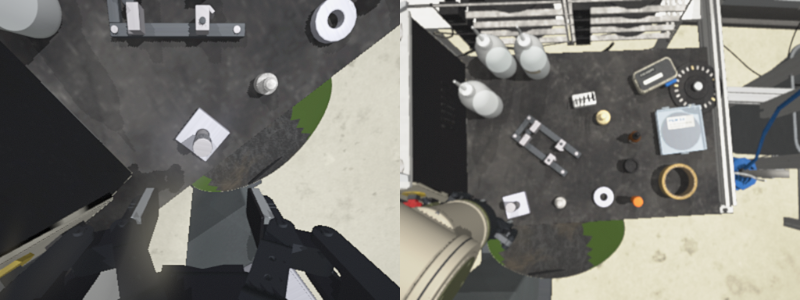

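The pin stands upright in the block at left (202,140), with its top at 79–80 mm, so it is fully home. The collar is empty at (603,197) and everything else is where it was.

```bash
python3 -c "from bench import hand_in;print(hand_in())"
```

```text
the job is handed in; nothing more can be done
None
```

The pin passed the go gap freely and the no-go gap stopped it; I held it there at about 10 N for over a second. It now stands released and fully home in the block, nothing else was seen to move, and the job is handed in at about 19 s.

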